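Put the drill battery on charge

ROBOT

A 6-joint arm with a two-finger parallel gripper is mounted at the origin on the work surface. World frame = base frame: x ahead of the robot, y to its left, z up, the work surface at z = 0. Lengths are in m, angles in rad, forces in N, time in s.
With the tool pointing down it reaches from about 0.325 to 0.85 m from the base axis. Payload 4.4 kg.
Tool frame: the origin (TCP) lies midway between the tips of the shut fingers; the grasp point (between the pads) lies 19 mm behind it; z points along the fingers, y is the line along which they close (so a half turn about z gives the same grasp; the last joint's range is limited). The gripper opens to 94 mm and grips with 3 to 60 N. Pads are 16 mm wide; open, the fingers measure 119 mm over their backs; the gripper's body (75 mm by 177 mm) begins 78 mm behind the grasp point.
Start: joints at [1.083, 0.207, 1.542, -0, 1.393, -0.15], TCP at [0.19, 0.543, 0.205] pointing down, gripper open.
Joint ranges: [-2.73, 2.73], [-0.86, 2.22], [0.23, 2.46], [-1.11, 4.25], [0.08, 2.63], [-2.82, 2.82]. Speed limits (rad/s): [2.79, 2.79, 3.14, 3.14, 3.14, 3.14].

INTERFACE

Orientations are given as a unit quaternion [w, x, y, z].
In Python, from cell import r gives the robot as it stands.
- The arm moves only by the shell command python3 -m jog 'ROWS' [OPENING]. ROWS is text: rows parted by semicolons, each of 4 numbers parted by spaces: the shift along the tool's x, y, z in units of 150 mm (1.0 is 150 mm), then the turn about the tool's z in units of 60 degrees (1.0 is 60 degrees). In form: tx ty tz roll; .... A call has 1 to 20 rows; each row shifts and turns the commanded pose from where the row before left it, along the tool's axes as they then stand; what a row does not reach is not made up. A row lasts 1/8 s, in which the tool goes at most 62.5 mm and 10.7 degrees, less where a joint would pass 70% of its speed; a pose out of reach is approached as far as the arm can. A call with a number of a shift or a turn outside -1 to 1 is refused whole. A call with a gripper value outside its range is refused whole. OPENING is the opening, from -1 (shut) to 1 (fully open), set as the call begins (- or left out, the last holds). The fingers move at their own pace and stop on an object; the grip force is fixed at half the most. Time passes only in rows, so rows that do not move let the fingers close. It gives the time, the measured TCP pose, the force, the opening and the grip force at its end, in the units of the state.
- r.get_obs(): the state, without advancing time (a new reading comes with each control period).
- r.capture(name): name is "side" or "top"; returns a dict with "color" (400x640x3 uint8, red, green, blue), "depth" (400x640 float32, m along the optical axis (not along the pixel's ray), 0 where there is no reading), "fx", "fy", "cx", "cy" (pixels), "distortion" ([k1, k2, p1, p2, k3] as OpenCV has them; the pictures are not rectified), "position" and "attitude" of the camera in the world. Camera axes: x right, y down, z forward; pixel columns grow to the right and rows downward; lengths in m; the calibration is good to about 2 mm. A picture is of the moment at which its call begins.
- r.job_done(): hands the job in; it is judged then, once.
Trained networks look in the newest picture that a camera, given by its name, has taken for a name from the list of things; names that differ only in an ending like _2 or _b are one class to them, and where a whole thing is asked for, a point or a joint stands for the part that bears it (a point fixed in the world has none). Each returns a list of dicts, best first, with "conf" (0 to 1); they miss things now and then, are a little off and sometimes report something else, mostly with a low value. They report only what shows in the picture. A call takes as long as a camera call.
- r.spot_in(camera, target): "bbox" ([centre column, centre row, width, height] in pixels, round what is visible of it).
- r.silhouettes(camera, target): "region" (400x640 bool, what is visible of it) and "bbox" ([centre column, centre row, width, height] in pixels, round what is visible of it).
- r.pinpoint(camera, target): "pixel" ([row, column] in pixels: a listed point, or the origin of a listed thing).
The state is a dict: "t": time; "joints": joint angles; "qd": joint speeds; "joint_torque": joint torques, N m; "tool_pos": TCP position; "ee_rot": TCP orientation; "wrist_force": force on the tool from outside, world axes, zero at the start; "torque": the same for the moment, N m; "grip_width": finger opening in m; "grasp_force": force on a finger pad.
Only numpy, scipy, OpenCV 4.12 (cv2) and the standard library are available. Lean on these libraries where they do the work, as an engineer would, in place of code of your own. Each camera call takes 0.05 s, during which the arm holds its last target. There are 200 camera calls.

TASK

Swing the lid of the plywood charging box fully open until it rests on its stop, then slide the loose battery pack along the floor of the box, nose first, under the charger's hood until it is fully home in the bay. Keep the pack flat on the floor, leave the lid open, and do not disturb the drill and the tin on the bench.

Things in the scene. Friction and masses are not known exactly. Their poses are not given: they have to be found in the camera images.
- box: Fixed plywood charging box, open on top under its lid, 295 (x) x 230 (y) x 76 mm high. Origin on the table; x points to the charger end (away from the robot at yaw 0), y to the hinge side, z up. Walls and floor 10 mm thick: floor top at z 10 mm, wall tops at z 76 mm; inside it runs from x -150 to +125 mm and y -105 to +105 mm.
- lid (a joint): Lid hinge angle, rad: 0 shut, grows as the -y edge rises, 1.85 on its stop (leaning back beyond upright). It falls shut if let go below about 1.5 and falls onto its stop beyond about 1.6. Lid 295 x 230 x 10 mm, 0.35 kg, light wood frame round a clear panel.
- lid_bar (a point): Middle of the lid's steel pull bar: round bar 12 mm thick along the box's x, 110 mm between its two 10 mm posts, standing 42 mm out from the lid's free (-y) edge. Its centre line is 272 mm from the hinge line, and 81 mm above the table with the lid shut.
- lid_hinge (a point): Point on the hinge line, 76 mm above the table at the box's +y wall; the hinge line runs along the box's x. With the lid shut the bar is 272 mm towards the box's -y and 5 mm higher.
- charger: Fixed grey charger on the box floor at the +x end; its sideways place in the box varies. Origin on the floor at the middle of the bay's end face, x pointing into the end face. The bay runs from x -55 to 0 mm and is 90 mm wide (y -45 to +45); cheeks 8 mm thick; hood underside 57 mm and hood top 65 mm above the box floor. Flared guides widen the mouth to about 116 mm between x -55 and -77 mm.
- battery: Loose black and grey drill battery pack 110 (x) x 80 (y) x 52 mm high, about 0.7 kg. Origin at the centre of its underside; x points to its nose, which must lead into the bay. When home its origin is 55 mm before the bay's end face.
- battery_nose (a point): Middle of the nose face's lower edge, battery x +55 mm.
- battery_tail (a point): Middle of the tail face's lower edge, battery x -55 mm.
- drill: Bystander: cordless drill standing on its battery, 230 mm long, 220 mm tall; origin under its foot.
- tin: Bystander: closed round steel paint tin, 106 mm across, 124 mm tall; origin under its centre.

How it is judged:
On the way:
1. the lid is open on its stop (value of joint lid above 1.7 rad), for 0.3 s.
At the end, for the whole second after the job is handed in: The lid is open on its stop (above 1.7 rad) and the battery pack lies flat and at rest in the charger bay, nose first under the hood, its nose within 5 mm of the bay's end face, within 8 mm of the bay's middle line and straight to 0.12 rad (value of joint lid above 1.7 rad and x of battery_nose in the frame of charger above -0.005 m and y of battery_nose in the frame of charger between -0.008 and 0.008 m and x of battery_tail in the frame of charger below -0.09 m and angle between the x axis of battery and the x axis of charger, either way round below 0.12 rad and angle between battery's own z axis and vertical below 0.05 rad and linear speed of battery below 0.01 m/s); the robot touches nothing.
It fails at once if the battery pack is lifted or tipped off the box floor (z of battery in the frame of box above 0.03 m or angle between battery's own z axis and vertical above 0.3 rad).
It fails at once if the drill or the tin is disturbed (moved more than 30 mm) (distance of any of drill, tin from where it was at the start of the episode above 0.03 m).
It also fails if it takes over 70 s, if anything falls off the work surface, if the arm or the gripper's body presses on something with over 40 N, if the wrist force passes 120 N, or if a joint passes its speed limit or range.

## Working session

There is one attempt and no reset: what is moved stays moved. The work goes in short steps, Python scripts to look and compute and a shell command to move; the robot and the scene stay as the last step left them, time stands still between calls to the robot, and variables do not carry over. Pictures are saved under pics/ and viewed, at most 10 in all, crops included, and the job is handed in when it is done.

```bash
ls; mkdir -p pics
cat > h.py <<'E'
import numpy as np, cv2
from cell import r
from scipy.spatial.transform import Rotation as R
def q2R(q): return R.from_quat([q[1],q[2],q[3],q[0]]).as_matrix()
def camR(c):
    a=np.array(c["attitude"],float); return a if a.shape==(3,3) else q2R(a)
def K(c): return np.array([[c["fx"],0,c["cx"]],[0,c["fy"],c["cy"]],[0,0,1]])
def rays(c,uv):
    p=cv2.undistortPoints(np.array(uv,float).reshape(-1,1,2),K(c),np.array(c["distortion"],float)).reshape(-1,2)
    return np.c_[p,np.ones(len(p))]@camR(c).T
def onz(c,uv,z):
    d=rays(c,uv); o=np.array(c["position"]); return o+d*((z-o[2])/d[:,2])[:,None]
def dep(c,uv):
    uv=np.array(uv,float).reshape(-1,2); d=rays(c,uv)
    z=np.array([c["depth"][int(round(v)),int(round(u))] for u,v in uv]); return np.array(c["position"])+d*z[:,None]
def save(c,n): cv2.imwrite(f"pics/{n}.png",c["color"][:,:,::-1])
E
python3 - <<'E'
from h import *
np.set_printoptions(precision=4,suppress=True)
for n in("top","side"):
    c=r.capture(n); save(c,n+"0"); print(n,c["position"],c["attitude"])
    for t in("lid_bar","lid_hinge","battery","battery_nose","battery_tail","charger","box","drill","tin"):
        l=r.pinpoint(n,t)[:2]
        for k in l:
            v,u=k["pixel"]; print(t,round(k["conf"],2),(round(u),round(v)),dep(c,[[u,v]])[0], {"lid_bar":onz(c,[[u,v]],.081),"lid_hinge":onz(c,[[u,v]],.076)}.get(t,onz(c,[[u,v]],.01))[0])
print(r.get_obs())
E
```

```text
pics
top [0.4168 0.0312 1.2205] [-0.0482  0.7125 -0.6986  0.0449]
lid_bar 0.66 (293, 199) [0.5991 0.1317 0.0059] [0.5878 0.1254 0.081 ]
lid_bar 0.61 (383, 211) [ 0.5583 -0.1399  0.0824] [ 0.5585 -0.1401  0.081 ]
lid_hinge 0.96 (293, 198) [0.6033 0.1331 0.0016] [0.5919 0.1268 0.076 ]
battery 0.2 (431, 248) [ 0.4505 -0.2674  0.1271] [ 0.4541 -0.2994  0.01  ]
battery_nose 0.49 (384, 208) [ 0.5661 -0.1431  0.0865] [ 0.5762 -0.1548  0.01  ]
box 0.63 (335, 206) [0.5709 0.0032 0.0847] [0.5811 0.0014 0.01  ]
drill 0.63 (434, 246) [ 0.4567 -0.2767  0.1211] [ 0.4607 -0.3078  0.01  ]
drill 0.57 (231, 217) [0.5296 0.3046 0.0869] [0.5373 0.3231 0.01  ]
tin 0.81 (433, 246) [ 0.4552 -0.2735  0.1233] [ 0.4591 -0.305   0.01  ]
side [ 0.5171 -0.7837  0.6261] [-0.4661  0.8839 -0.0366  0.0119]
lid_bar 0.8 (305, 234) [ 0.5504 -0.1502  0.085 ] [ 0.5506 -0.1455  0.081 ]
lid_bar 0.39 (311, 168) [0.5866 0.1188 0.0825] [0.5868 0.1213 0.081 ]
lid_hinge 0.67 (266, 325) [ 0.471  -0.3559  0.067 ] [ 0.4717 -0.3627  0.076 ]
lid_hinge 0.57 (313, 168) [0.5916 0.1175 0.0852] [0.5928 0.1328 0.076 ]
battery 0.63 (269, 323) [ 0.4761 -0.3541  0.0683] [ 0.4718 -0.3092  0.01  ]
battery_tail 0.47 (312, 170) [0.5866 0.1057 0.0842] [0.5961 0.2275 0.01  ]
box 0.93 (314, 222) [ 0.5748 -0.1069  0.0827] [ 0.5826 -0.0163  0.01  ]
drill 0.91 (290, 163) [0.5323 0.2778 0.0112] [0.5324 0.2798 0.01  ]
tin 0.85 (270, 325) [ 0.4779 -0.3542  0.0629] [ 0.4742 -0.3138  0.01  ]
{'t': 1.0, 'joints': array([ 1.0835,  0.2066,  1.5415,  0.    ,  1.3935, -0.1505]), 'qd': array([-0.    ,  0.    , -0.0002,  0.0005, -0.0017,  0.0018]), 'joint_torque': array([ -0.0003, -37.089 , -28.1767,   0.0699,   0.0273,  -0.    ]), 'tool_pos': array([0.19  , 0.5427, 0.2055]), 'ee_rot': array([-0.    ,  0.1676,  0.9859,  0.    ]), 'wrist_force': array([-0.7424, -0.5853,  0.8634]), 'torque': array([ 0.0425,  0.041 , -0.0143]), 'grasp_force': 0.0, 'grip_width': 0.09413677455263907}
```

View pics/top0.png

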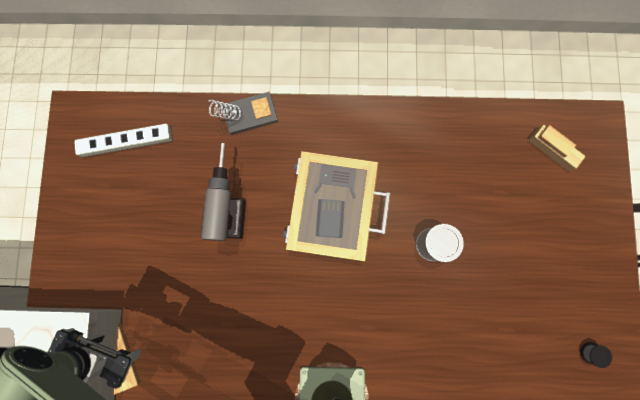

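View pics/side0.png

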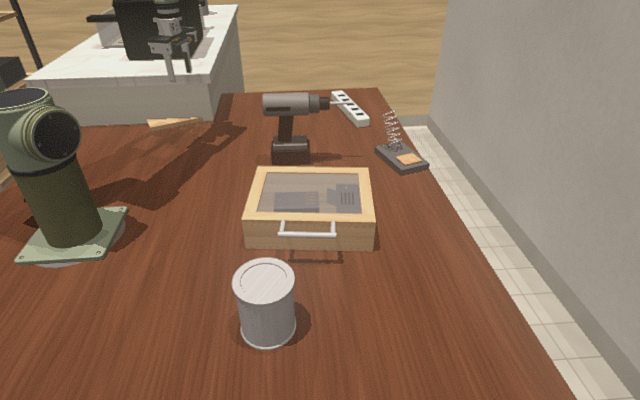

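The top view shows the box at cols 288–378, rows 152–262, with the bar near (386,212), the tin at (445,243) and the drill at (220,215). The side view shows the bar at (307,234) on the near edge. Next I fit the lid rectangle from depth.

```bash
cat > fit.py <<'E'
from h import *
np.set_printoptions(precision=4,suppress=True)
c=r.capture("top")
v,u=np.mgrid[130:290,265:410]; uv=np.c_[u.ravel(),v.ravel()]
P=dep(c,uv)
m=(P[:,2]>.076)&(P[:,2]<.095)
im=np.zeros((400,640),np.uint8); im[uv[m][:,1],uv[m][:,0]]=1
im=cv2.morphologyEx(im,cv2.MORPH_OPEN,np.ones((7,7)))
n,l,s,ce=cv2.connectedComponentsWithStats(im); k=1+np.argmax(s[1:,4])
pts=np.argwhere(l==k)[:,::-1]
W=onz(c,pts,.086)
(cx,cy),wh,a=cv2.minAreaRect((W[:,:2]*1000).astype(np.float32)); print(cx,cy,wh,a, cv2.boxPoints(((cx,cy),wh,a)))
# bar pixels: bright, outside
sel=(P[:,2]>.065)&(P[:,2]<.1)&(uv[:,0]>380)
print("bar",sel.sum(),P[sel].mean(0),P[sel].min(0),P[sel].max(0))
s=r.capture("side")
for t in("battery","charger"):
  for n in("top",):
    for k in r.silhouettes(n,t)[:2]:
        print(t,k["conf"],k["bbox"])
for k in r.silhouettes("side","lid_bar")[:2]: print(k["conf"],k["bbox"],k["region"].sum())
for n,cc in(("top",c),("side",s)):
  for t in("tin","drill"):
    for k in r.silhouettes(n,t)[:1]:
        q=np.argwhere(k["region"])[:,::-1]; Q=dep(cc,q); print(n,t,k["conf"],k["bbox"],np.percentile(Q,[3,50,97],axis=0))
E
python3 fit.py
```

```text
573.1778564453125 13.931587219238281 (236.09149169921875, 295.2833251953125) 82.75666809082031 [[ 411.8308  -84.5569]
 [ 704.7577 -121.7873]
 [ 734.5249  112.4201]
 [ 441.598   149.6505]]
bar 189 [ 0.5572 -0.1436  0.0865] [ 0.4927 -0.157   0.0802] [ 0.6145 -0.1326  0.0948]
0.74 [309.1, 202.6, 135.7, 73.1] 7485
top tin 0.93 [438.1, 244.4, 46.6, 36.5] [[ 0.4209 -0.3484  0.011 ]
 [ 0.4652 -0.2934  0.1224]
 [ 0.5106 -0.254   0.1279]]
top drill 0.83 [222.4, 196.1, 44.3, 89.9] [[0.4648 0.2851 0.0281]
 [0.5379 0.309  0.2058]
 [0.6478 0.3499 0.22  ]]
side tin 0.59 [265.3, 304.4, 64.8, 92.9] [[ 0.4255 -0.3562  0.0045]
 [ 0.4722 -0.3376  0.1139]
 [ 0.5171 -0.2662  0.1244]]
side drill 0.92 [305.1, 129.3, 94.6, 71.8] [[0.4733 0.2796 0.0075]
 [0.5376 0.2941 0.1564]
 [0.6451 0.3255 0.2153]]
```

```bash
cat > d.py <<'E'
import sys
from h import *
# usage: d.py X Y Z (world target) -> tool-frame shift in units, and roll to align tool y with box y
t=np.array(list(map(float,sys.argv[1:4]))); yaw=float(sys.argv[4]) if len(sys.argv)>4 else 82.76
o=r.get_obs(); Rm=q2R(o["ee_rot"])
a=np.degrees(np.arctan2(Rm[1,1],Rm[0,1]))
print("t",round(o["t"],2),"pos",o["tool_pos"].round(4),"units",(Rm.T@(t-o["tool_pos"])/.15).round(3),"roll",round((a-yaw)/60,3),"F",o["wrist_force"].round(1),"w",round(o["grip_width"],4),"tilt",Rm[:,2].round(3))
E
python3 -m jog '0 0 -.3 -.1; 0 0 -.3 -.1; -.175 -.25 0 0; -.175 -.25 0 0; -.175 -.25 0 0; -.175 -.25 0 0; -.175 -.25 0 0; -.175 -.25 0 0; -.175 -.25 0 0; -.175 -.25 0 0; -.175 -.25 0 0; -.175 -.25 0 0; -.175 -.25 0 0; -.175 -.25 0 0; -.175 -.25 0 0; -.175 -.25 0 0; -.175 -.25 0 0; -.175 -.25 0 0; -.175 -.25 0 0; 0 0 0 0' -.15; python3 d.py .5535 -.145 .061
```

```text
t: 3.95
tool_pos: [0.5522, -0.1489, 0.2946]
ee_rot: [-0.0, 0.065, 0.998, -0.0]
wrist_force: [-0.3, -0.0, 0.3]
grip_width: 0.04
grasp_force: 0.0
t 3.95 pos [ 0.5522 -0.1489  0.2946] units [-0.007  0.027  1.557] roll -0.004 F [-0.3 -0.   0.3] w 0.04 tilt [-0.001  0.    -1.   ]
```

```bash
python3 -m jog '0 .027 .26 0; 0 0 .26 0; 0 0 .26 0; 0 0 .26 0; 0 0 .26 0; 0 0 .257 0; 0 0 0 0'; python3 -m jog '0 0 0 0; 0 0 0 0; 0 0 0 0; 0 0 0 0' -1;  python3 d.py .5535 -.145 .061
```

```text
t: 4.82
tool_pos: [0.5487, -0.1399, 0.0588]
ee_rot: [-0.004, 0.063, 0.998, 0.002]
wrist_force: [0.5, 1.0, -0.0]
grip_width: 0.0401
grasp_force: 0.0
t: 5.32
tool_pos: [0.5534, -0.1464, 0.0641]
ee_rot: [0.002, 0.063, 0.998, -0.004]
wrist_force: [-1.3, -8.4, 1.7]
grip_width: 0.0111
grasp_force: 30.0
t 5.33 pos [ 0.5534 -0.1464  0.0641] units [0.001 0.009 0.021] roll -0.0 F [-1.3 -8.4  1.7] w 0.0111 tilt [ 0.003 -0.008 -1.   ]
```

```bash
python3 -m jog '0 .010 -.158 0; 0 .023 -.156 0; 0 .037 -.154 0; 0 .050 -.150 0; 0 .063 -.145 0; 0 .076 -.139 0; 0 .087 -.132 0; 0 .098 -.124 0; 0 .109 -.115 0'; python3 d.py .5873 .125 .057
```

```text
t: 6.45
tool_pos: [0.5638, -0.0654, 0.2577]
ee_rot: [0.003, 0.065, 0.998, -0.006]
wrist_force: [-1.1, -10.3, 7.3]
grip_width: 0.011
grasp_force: 30.0
t 6.45 pos [ 0.5638 -0.0654  0.2577] units [0.018 1.294 1.323] roll -0.004 F [ -1.1 -10.3   7.3] w 0.011 tilt [ 0.005 -0.012 -1.   ]
```

Run:
```python
from h import *
c=r.capture("side"); save(c,"s1")
```

```text
(no output)
```

View pics/s1.png

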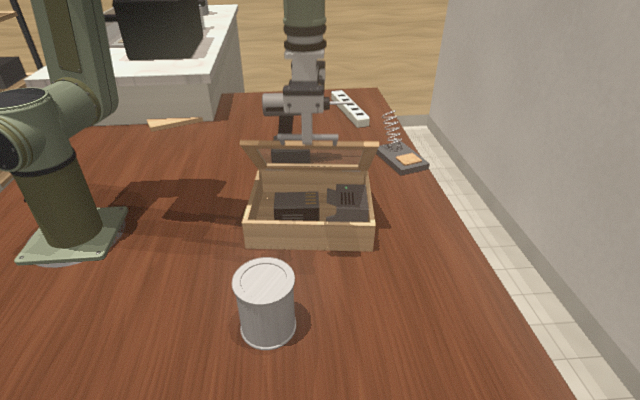

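The view shows the lid at about 45° with the bar still gripped at (320,138). The pack is at (297,206) and the charger at (350,200). I'll continue the arc.

```bash
python3 -m jog '0 .118 -.105 0; 0 .127 -.094 0; 0 .135 -.083 0; 0 .141 -.071 0; 0 .147 -.058 0; 0 .152 -.045 0; 0 .155 -.032 0; 0 .157 -.018 0; 0 .158 -.004 0; 0 .158 .010 0; 0 .156 .023 0'; python3 d.py .5873 .125 .057
```

```text
t: 7.88
tool_pos: [0.595, 0.1789, 0.3263]
ee_rot: [0.003, 0.064, 0.998, -0.0]
wrist_force: [5.2, -1.5, 0.5]
grip_width: 0.0108
grasp_force: 30.0
t 7.88 pos [0.595  0.1789 0.3263] units [ 0.015 -0.363  1.795] roll -0.002 F [ 5.2 -1.5  0.5] w 0.0108 tilt [ 0.006 -0.001 -1.   ]
```

```bash
python3 -m jog '0 .1 .02 0; 0 0 0 0; 0 0 0 0; 0 0 0 0; 0 0 -.2 0; 0 0 -.3 0; 0 -.3 0 0; 0 -.3 0 0; 0 -.3 0 0; 0 -.3 0 0; 0 -.3 0 0; 0 -.3 0 0; 0 -.3 0 0' 1
cat > see.py <<'E'
from h import *
import sys
np.set_printoptions(precision=4,suppress=True)
yaw=np.radians(-7.24); X=np.array([np.cos(yaw),np.sin(yaw)]); Y=np.array([-X[1],X[0]])
B=np.array([.5732,.0139])+X*.0125   # refined below
B=np.array([.5583,-.1032])+X*.0125+Y*.115
def tob(p): d=p[...,:2]-B; return np.stack([d@X,d@Y,p[...,2]],-1)
if __name__=="__main__":
  tag=sys.argv[1]
  for n in("top","side"):
    c=r.capture(n); save(c,n+tag)
    for t,z in(("lid_bar",None),("battery",.01),("battery_nose",.01),("battery_tail",.01),("charger",.01),("box",0)):
        for k in r.pinpoint(n,t)[:1]:
            v,u=k["pixel"]; print(n,t,round(k["conf"],2),(round(u),round(v)),"dep",tob(dep(c,[[u,v]])[0]), "" if z is None else ("plane",tob(onz(c,[[u,v]],z)[0])))
    for t in("battery","charger"):
        for k in r.silhouettes(n,t)[:1]:
            q=np.argwhere(k["region"])[:,::-1]; Q=tob(dep(c,q)); print(n,t,k["conf"],k["bbox"],np.percentile(Q,[2,50,98],axis=0).round(4).tolist())
            top=Q[(abs(Q[:,2]-(.062 if t=="battery" else .075))<.005)]
            if len(top)>20:
                (x,y),wh,a=cv2.minAreaRect((top[:,:2]*1000).astype(np.float32)); print("  toprect",len(top),round(x,1),round(y,1),wh,a)
E
python3 see.py 2
```

```text
t: 9.5
tool_pos: [0.5544, -0.1209, 0.3967]
ee_rot: [0.0, 0.064, 0.998, -0.0]
wrist_force: [0.6, 0.5, 0.1]
grip_width: 0.0943
grasp_force: 0.0
top lid_bar 0.84 (250, 174) dep [-0.0048  0.1979  0.3428] 
top battery 0.63 (328, 219) dep [-0.0532  0.0049  0.0643] ('plane', array([-0.0477,  0.0051,  0.01  ]))
top battery_tail 0.67 (328, 237) dep [-0.1034 -0.0016  0.0285] ('plane', array([-0.1024, -0.0016,  0.01  ]))
top charger 0.91 (336, 170) dep [0.0948 0.0027 0.0787] ('plane', array([0.1107, 0.0028, 0.01  ]))
top box 0.71 (333, 208) dep [-0.0183 -0.005   0.0573] ('plane', array([-0.0109, -0.0053,  0.    ]))
top battery 0.72 [330.3, 218.9, 31.4, 38.8] [[-0.1042, -0.0375, 0.0293], [-0.0497, 0.002, 0.0618], [0.0058, 0.0417, 0.0676]]
  toprect 754 -48.0 0.9 (109.9327392578125, 78.01969909667969) 3.8063509464263916
top charger 0.55 [335.1, 180.3, 43.5, 39.4] [[0.0348, -0.0575, 0.0115], [0.0843, -0.0007, 0.0757], [0.1247, 0.0537, 0.0802]]
  toprect 865 88.1 -1.9 (105.81202697753906, 77.34419250488281) 89.94205474853516
side battery 0.95 (297, 215) dep [-0.041  -0.041   0.0411] ('plane', array([-0.0449, -0.0009,  0.01  ]))
side box 0.89 (315, 222) dep [ 0.0058 -0.1085  0.0737] ('plane', array([ 0.0023, -0.0168,  0.    ]))
side battery 0.61 [296.6, 206.2, 46.5, 28.4] [[-0.0948, -0.0444, 0.0235], [-0.0433, -0.0301, 0.0578], [0.0073, 0.0258, 0.063]]
  toprect 633 -45.7 -1.9 (104.06755828857422, 64.5836410522461) 1.8525980710983276
side charger 0.97 [344.8, 204.3, 43.6, 38.5] [[0.0331, -0.063, 0.0201], [0.0833, -0.0299, 0.0731], [0.1253, 0.0546, 0.076]]
  toprect 831 90.0 -27.9 (159.18142700195312, 75.0029067993164) 89.56083679199219
```

View pics/top2.png

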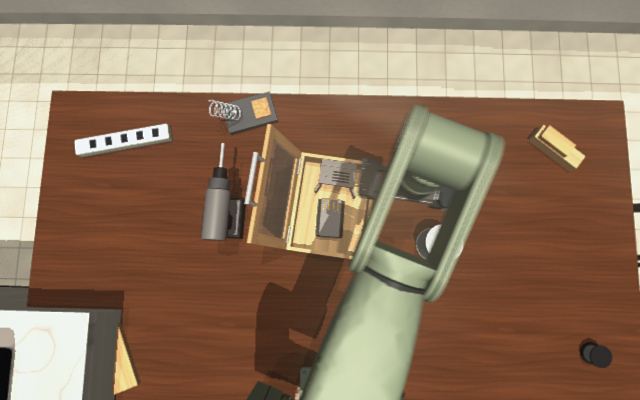

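Lid is on its stop: bar at (250,174), about 1.85 rad. The pack is at (329,219) with its tail at (328,237), so the nose faces the charger at (336,178). Next is a grasp near the tail end, between the sides.

```bash
python3 - <<'E'
from see import *
print((B-.0899*X-.0019*Y).round(4),X,Y,B)
E
python3 d.py $(python3 -c "
from see import *
p=B-.0899*X-.0019*Y;print(p[0],p[1],.13)") 86.56
```

```text
[0.4958 0.0188] [ 0.992 -0.126] [0.126 0.992] [0.5852 0.0093]
t 10.4 pos [ 0.5552 -0.1188  0.3964] units [0.509 0.86  1.776] roll -0.064 F [ 0.1 -0.5  0.5] w 0.094 tilt [-0. -0. -1.]
```

```bash
python3 -m jog '.064 .1075 .222 0; .064 .1075 .222 0; .064 .1075 .222 0; .064 .1075 .222 0; .064 .1075 .222 0; .064 .1075 .222 0; .064 .1075 .222 0; .064 .1075 .222 0; 0 0 0 -.064; 0 0 0 0; 0 0 0 0' 1;python3 d.py .4958 .0188 .023 86.56
```

```text
t: 11.78
tool_pos: [0.4962, 0.0185, 0.1307]
ee_rot: [0.001, 0.031, 1.0, -0.0]
wrist_force: [0.4, -0.1, 0.5]
grip_width: 0.0939
grasp_force: 0.0
t 11.78 pos [0.4962 0.0185 0.1307] units [0.004 0.002 0.718] roll -0.001 F [ 0.4 -0.1  0.5] w 0.0939 tilt [ 0.002 -0.    -1.   ]
```

```bash
python3 -m jog '0 0 .15 0; 0 0 .15 0; 0 0 .1 0; 0 0 .07 0; 0 0 .04 0; 0 0 0 0'; python3 d.py .4958 .0188 .023 86.56
```

```text
t: 12.52
tool_pos: [0.4954, 0.0187, 0.0534]
ee_rot: [-0.0, 0.03, 1.0, 0.0]
wrist_force: [0.2, 0.1, 0.2]
grip_width: 0.0941
grasp_force: 0.0
t 12.53 pos [0.4954 0.0187 0.0534] units [-0.003  0.001  0.203] roll -0.0 F [0.2 0.1 0.2] w 0.0941 tilt [-0.  0. -1.]
```

Fingers are past the pack's top with no contact. Down to grasp height, then close.

```bash
python3 -m jog '0 0 .07 0; 0 0 .07 0; 0 0 .06 0; 0 0 0 0'; python3 -m jog '0 0 0 0; 0 0 0 0; 0 0 0 0; 0 0 0 0' -1; python3 d.py .4958 .0188 .023 82.76; python3 see.py 3
```

```text
t: 13.02
tool_pos: [0.4943, 0.0189, 0.0223]
ee_rot: [-0.001, 0.03, 1.0, 0.0]
wrist_force: [-0.2, 0.7, 0.4]
grip_width: 0.0939
grasp_force: 0.0
t: 13.52
tool_pos: [0.4956, 0.0185, 0.0238]
ee_rot: [0.0, 0.03, 1.0, -0.0]
wrist_force: [-0.2, -1.0, 1.1]
grip_width: 0.0804
grasp_force: 30.0
t 13.53 pos [0.4956 0.0185 0.0238] units [-0.001  0.002  0.005] roll 0.063 F [-0.2 -1.   1.1] w 0.0804 tilt [ 0. -0. -1.]
top lid_bar 0.77 (250, 174) dep [-0.0049  0.1956  0.345 ] 
top charger 0.94 (336, 175) dep [0.0805 0.0008 0.076 ] ('plane', array([0.095 , 0.0009, 0.01  ]))
top box 0.93 (331, 205) dep [-0.0528  0.0023  0.3754] ('plane', array([-0.0008,  0.0031,  0.    ]))
top battery 0.69 [331.4, 204.2, 30.2, 12.0] [[-0.0098, -0.0317, 0.0519], [-0.0018, 0.0027, 0.0621], [0.0077, 0.0416, 0.0679]]
  toprect 112 -0.4 5.0 (62.90276336669922, 18.92292594909668) 89.19229125976562
top charger 0.97 [337.2, 176.8, 33.2, 35.3] [[0.0496, -0.053, 0.062], [0.0865, -0.0015, 0.0756], [0.1228, 0.049, 0.0806]]
  toprect 813 87.1 -2.0 (75.43476104736328, 105.98380279541016) 0.05599237605929375
side lid_bar 0.73 (314, 61) dep [-0.0066  0.1914  0.3411] 
side battery 0.84 (296, 216) dep [-0.0422 -0.0393  0.0358] ('plane', array([-0.0455, -0.0063,  0.01  ]))
side charger 0.63 (356, 220) dep [ 0.1002 -0.0558  0.0418] ('plane', array([ 0.1039, -0.0155,  0.01  ]))
side box 0.79 (314, 223) dep [ 0.0025 -0.1143  0.0774] ('plane', array([-0.0017, -0.0182,  0.    ]))
side battery 0.64 [299.0, 207.9, 41.4, 27.1] [[-0.0764, -0.043, 0.0226], [-0.0314, -0.0293, 0.0574], [0.0092, 0.0282, 0.0633]]
  toprect 518 -36.6 -1.2 (92.12869262695312, 62.8861198425293) 3.245481491088867
side charger 0.71 [347.7, 205.4, 40.8, 38.4] [[0.0333, -0.0621, 0.0197], [0.0835, -0.0295, 0.073], [0.1256, 0.0531, 0.076]]
  toprect 828 90.1 -28.0 (157.82449340820312, 75.09402465820312) 89.67694854736328
```

```bash
python3 -m jog '0 0 0 .032; 0 0 0 .031; 0 0 0 0; -.06 0 0 0; -.06 0 0 0; -.06 0 0 0; -.06 0 0 0; -.06 0 0 0; -.06 0 0 0; 0 0 0 0'
python3 - <<'E'
from see import *
o=r.get_obs(); print(o["t"],tob(o["tool_pos"]),o["wrist_force"],o["torque"],o["grip_width"])
c=r.capture("side"); save(c,"s4")
cv2.imwrite("pics/s4c.png",cv2.resize(c["color"][150:270,230:390,::-1],None,fx=4,fy=4,interpolation=2))
E
```

```text
t: 15.68
tool_pos: [0.5428, 0.0133, 0.0225]
ee_rot: [-0.007, 0.063, 0.998, 0.001]
wrist_force: [-9.1, 2.0, 13.1]
grip_width: 0.0795
grasp_force: 30.0
15.675 [-0.0425 -0.0014  0.0225] [-9.1407  1.9909 13.1441] [0.2737 2.1606 0.0164] 0.07953445376408422
```

View pics/s4c.png

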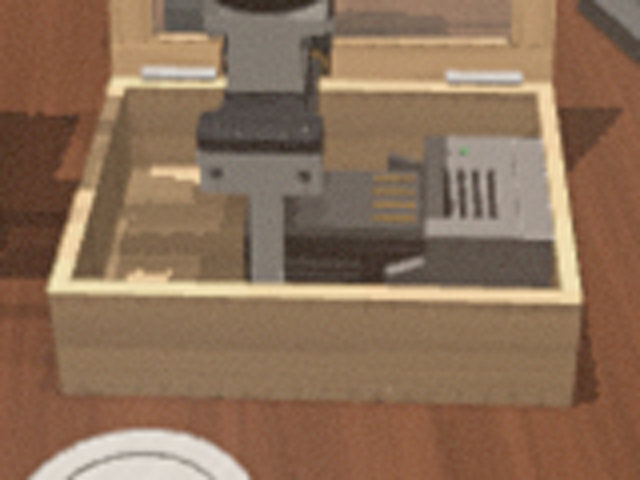

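The crop shows the pack flat, its nose just at the hood edge (425,200), with the finger at (265,240) clear of the guide. I'll continue gently.

```bash
python3 -m jog '-.05 0 0 0; -.05 0 0 0; -.05 0 0 0; -.05 0 0 0; 0 0 0 0; 0 0 0 0'
python3 - <<'E'
from see import *
o=r.get_obs(); print(o["t"],tob(o["tool_pos"]),o["wrist_force"],o["torque"],o["grip_width"])
E
```

```text
t: 16.48
tool_pos: [0.5729, 0.0095, 0.0225]
ee_rot: [-0.007, 0.063, 0.998, 0.001]
wrist_force: [-8.0, 1.6, 10.5]
grip_width: 0.0797
grasp_force: 30.0
16.475 [-0.0122 -0.0014  0.0225] [-7.9555  1.6108 10.5063] [ 0.1625  1.9952 -0.0551] 0.07972760650861299
```

```bash
python3 -m jog '-.03 0 0 0; -.03 0 0 0; -.03 0 0 0; -.02 0 0 0; -.02 0 0 0; 0 0 0 0; 0 0 0 0'
python3 - <<'E'
from see import *
o=r.get_obs(); print(o["t"],tob(o["tool_pos"]),o["wrist_force"],o["torque"],o["grip_width"])
E
```

```text
t: 17.35
tool_pos: [0.5912, 0.0072, 0.0226]
ee_rot: [-0.008, 0.063, 0.998, 0.001]
wrist_force: [-11.9, 1.0, 13.8]
grip_width: 0.0801
grasp_force: 30.0
17.35 [ 0.0063 -0.0013  0.0226] [-11.9433   1.0168  13.8055] [ 0.295   2.27   -0.0048] 0.08007340458440135
```

```bash
python3 -m jog '-.02 0 0 0; -.02 0 0 0; -.02 0 0 0; 0 0 0 0; 0 0 0 0'
python3 - <<'E'
from see import *
o=r.get_obs(); print(o["t"],tob(o["tool_pos"]),o["wrist_force"],o["torque"],o["grip_width"])
E
```

```text
t: 17.98
tool_pos: [0.5965, 0.0066, 0.0223]
ee_rot: [-0.012, 0.063, 0.998, 0.001]
wrist_force: [-19.4, 1.6, 19.8]
grip_width: 0.0798
grasp_force: 30.0
17.975 [ 0.0115 -0.0013  0.0223] [-19.3537   1.6301  19.7832] [0.4817 3.4782 0.0298] 0.07984285731897464
```

```bash
python3 -m jog '.03 0 0 0; 0 0 0 0; 0 0 -.2 0; 0 0 -.3 0; 0 0 -.2 0; .25 0 0 0; .25 0 0 0; 0 0 0 0' 1
python3 - <<'E'
from see import *
o=r.get_obs(); print(o["t"],tob(o["tool_pos"]),o["wrist_force"],o["grip_width"])
E
python3 see.py 5 | grep -v box
```

```text
t: 18.98
tool_pos: [0.5254, 0.0152, 0.1274]
ee_rot: [-0.002, 0.063, 0.998, 0.0]
wrist_force: [0.7, 0.3, 0.1]
grip_width: 0.094
grasp_force: 0.0
18.975 [-0.0601 -0.0017  0.1274] [0.6881 0.2716 0.0681] 0.09404031332044688
top lid_bar 0.64 (248, 174) dep [0.0575 0.2801 0.0005] 
top charger 0.86 (339, 175) dep [ 0.0808 -0.0081  0.0791] ('plane', array([ 0.096 , -0.0086,  0.01  ]))
top charger 0.63 [337.5, 171.8, 36.7, 30.3] [[0.0585, -0.052, 0.0702], [0.0915, -0.0013, 0.0758], [0.1247, 0.0506, 0.0817]]
  toprect 741 92.6 -1.7 (69.03504943847656, 105.6272964477539) 0.22078251838684082
side lid_bar 0.88 (314, 63) dep [-0.0059  0.1906  0.3374] 
side battery 0.96 (333, 218) dep [ 0.0449 -0.0595  0.0499] ('plane', array([ 0.0458, -0.0085,  0.01  ]))
side battery_tail 0.67 (317, 219) dep [ 0.0077 -0.0433  0.0307] ('plane', array([ 0.0068, -0.0172,  0.01  ]))
side charger 0.87 (354, 221) dep [ 0.0964 -0.0583  0.039 ] ('plane', array([ 0.0996, -0.022 ,  0.01  ]))
side battery 0.69 [324.3, 207.2, 27.6, 32.5] [[-0.0021, -0.0437, 0.0279], [0.0218, -0.0277, 0.0598], [0.0506, 0.0254, 0.0632]]
  toprect 340 24.2 -3.9 (65.79251861572266, 52.9227180480957) 89.76683044433594
side charger 0.73 [345.5, 208.0, 39.6, 37.6] [[0.0331, -0.0632, 0.0356], [0.0852, -0.036, 0.0732], [0.1258, 0.0533, 0.0761]]
  toprect 834 86.4 -31.5 (165.63833618164062, 85.40744018554688) 83.05384063720703
```

```bash
python3 -m jog '0 0 .2 0; 0 0 .2 0; 0 0 .2 0; 0 0 .1 0; -.1 0 0 0; -.1 0 0 0; -.06 0 0 0; 0 0 0 0' .06
python3 - <<'E'
from see import *
o=r.get_obs(); print(o["t"],tob(o["tool_pos"]),o["wrist_force"],o["grip_width"])
E
python3 -m jog '-.03 0 0 0; -.03 0 0 0; -.03 0 0 0; -.03 0 0 0; 0 0 0 0'
python3 - <<'E'
from see import *
o=r.get_obs(); print(o["t"],tob(o["tool_pos"]),o["wrist_force"],o["torque"])
E
```

```text
t: 20.88
tool_pos: [0.5688, 0.0094, 0.0246]
ee_rot: [0.001, 0.063, 0.998, -0.0]
wrist_force: [0.0, -1.1, 0.1]
grip_width: 0.0499
grasp_force: 0.0
20.875 [-0.0163 -0.002   0.0246] [ 0.0141 -1.1216  0.1138] 0.04988981140353902
t: 21.5
tool_pos: [0.5714, 0.0094, 0.0217]
ee_rot: [-0.015, 0.063, 0.998, 0.001]
wrist_force: [-27.3, 1.7, 22.1]
grip_width: 0.0499
grasp_force: 13.8
21.5 [-0.0137 -0.0017  0.0217] [-27.3006   1.7391  22.092 ] [ 0.2796  4.3654 -0.1448]
```

```bash
python3 -m jog '-.02 0 0 0; -.02 0 0 0; 0 0 0 0'
python3 - <<'E'
from see import *
o=r.get_obs(); print(o["t"],tob(o["tool_pos"]),o["wrist_force"],o["torque"])
E
python3 -m jog '.15 0 0 0; .2 0 0 0; .2 0 0 0; 0 0 -.3 0; 0 0 -.35 0; 0 0 -.35 0; .15 -.35 -.35 0; .15 -.35 -.35 0; 0 -.35 0 0; 0 -.35 0 0; 0 -.35 0 0; 0 0 0 0'; python3 see.py 6 | grep -v box;  python3 - <<'E'
import cv2
a=cv2.imread("pics/top6.png")[130:270,260:410]; b=cv2.imread("pics/side6.png")[150:270,230:390]
b=cv2.resize(b,(400,300),interpolation=2); a=cv2.resize(a,(321,300),interpolation=2)
cv2.imwrite("pics/c6.png",cv2.hconcat([a,b]))
E
```

```text
t: 21.88
tool_pos: [0.571, 0.0095, 0.0211]
ee_rot: [-0.022, 0.062, 0.998, 0.001]
wrist_force: [-40.2, 3.6, 33.2]
grip_width: 0.0497
grasp_force: 20.4
21.875 [-0.0141 -0.0016  0.0211] [-40.1764   3.6145  33.1606] [ 0.3765  6.5516 -0.1194]
t: 23.38
tool_pos: [0.4415, -0.2215, 0.258]
ee_rot: [-0.0, 0.066, 0.998, -0.0]
wrist_force: [-0.2, 0.1, -0.6]
grip_width: 0.0497
grasp_force: 0.0
top lid_bar 0.64 (248, 174) dep [ 0.0576  0.2787 -0.0021] 
top battery 0.91 (334, 189) dep [ 0.0384 -0.      0.0651] ('plane', array([ 0.0484, -0.0001,  0.01  ]))
top battery_nose 0.27 (333, 206) dep [-0.0059 -0.004   0.012 ] ('plane', array([-0.0057, -0.004 ,  0.01  ]))
top battery_tail 0.78 (330, 206) dep [-0.0069  0.0046  0.0075] ('plane', array([-0.0072,  0.0046,  0.01  ]))
top charger 0.83 (339, 172) dep [ 0.0882 -0.0059  0.078 ] ('plane', array([ 0.1035, -0.0062,  0.01  ]))
top battery 0.76 [334.5, 196.6, 32.4, 26.1] [[-0.0068, -0.0377, 0.0354], [0.0204, 0.0005, 0.0618], [0.0499, 0.0384, 0.0677]]
  toprect 374 22.7 -0.5 (56.51976776123047, 75.6251449584961) 0.03134603425860405
top charger 0.97 [335.0,
[... 380 characters left out ...]
 [-0.0133  0.1149  0.0797] ('plane', array([-0.0191,  0.2311,  0.01  ]))
side battery_tail 0.59 (314, 215) dep [-0.     -0.0432  0.0436] ('plane', array([-0.0019,  0.0001,  0.01  ]))
side charger 0.92 (355, 221) dep [ 0.0972 -0.0596  0.0418] ('plane', array([ 0.1007, -0.0196,  0.01  ]))
side battery 0.83 [322.9, 206.9, 21.9, 33.0] [[-0.0015, -0.0434, 0.0275], [0.0217, -0.027, 0.0598], [0.0483, 0.0257, 0.0629]]
  toprect 329 24.3 -3.2 (62.40858840942383, 52.77016067504883) 89.24370574951172
side charger 0.6 [345.5, 205.8, 38.4, 35.4] [[0.0365, -0.0634, 0.0374], [0.0873, -0.039, 0.0733], [0.1256, 0.0474, 0.0762]]
  toprect 809 89.8 -4.6 (110.84281158447266, 74.63898468017578) 89.98811340332031
```

View pics/c6.png

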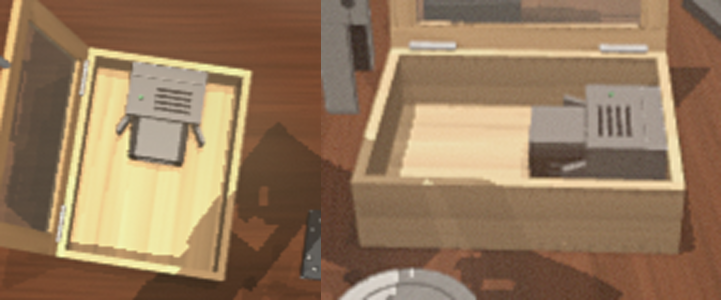

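The crop shows the pack straight under the hood, with the lid open. 55 mm of the 110 mm pack is still outside, and it didn't move under a 40 N push, so it is home. Handing in.

```bash
python3 -c "
from cell import r
print(r.job_done())"
```

```text
the job is handed in; nothing more can be done
None
```

I handed the job in with the lid open on its stop, the battery pack flat and fully home nose first in the charger bay, and the robot kept clear of the drill and tin; the hand-in returned no verdict.

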